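# Clear the pepper mill out of the spice caddy and snap its lid shut

### The job

The pepper mill was left in a well of the spice caddy, where it is too tall for the hinged lid. Lift it out and set it down, without dropping it and always upright, inside the shallow steel tray; then swing the caddy's white lid over and press it down until it snaps past its catch and stays fully shut. Leave the two spice jars in their wells, and do not disturb the timer or the other things on the worktop.

Things in the scene. Friction and masses are not known exactly. Their poses are not given: they have to be found in the camera images.
- pepper_mill: brown wooden pepper mill, 58 mm wide at the foot, 170 mm tall, about 0.18 kg; origin: centre of its underside, z up. Grip its round head, 48 mm across, 123 to 159 mm above the origin (from above, any yaw; it does not turn); a 12 mm knob tops it. Starts 47 mm deep, slightly loose, in any one of the caddy's wells: raise it over 50 mm to leave the well, over 115 mm to pass above the jars
- caddy: grey spice caddy, 130 (x) by 250 (y) by 55 mm high, fixed; origin: centre of its underside, x towards its hinge side (away from the robot), z up. Three round wells 66 mm wide at y = -80, 0, +80 mm (x = 0); floors 8 mm, mouths 55 mm above the origin. Lid hinged along the far (+x) edge; a sprung steel catch in the middle of the near (-x) face
- lid (a joint): angle of the caddy's white hood-shaped lid, rad: 0 = shut, grows as it opens up and away from the robot, stop at 2.05; starts at 1.8 to 2.0, leaning back. A stiff hinge (0.13 N m) lets it stay, or sink slowly when half shut. At about 0.08 the catch stops it; pressed past 0.04 (about 10 N at lid_press) it snaps in and stays shut. Cannot shut with the mill in a well
- lid_hinge (a point): on the lid's hinge axis, middle of its length; 57 mm above the worktop, 65 mm in +x from the caddy's origin. The axis runs along the caddy's y. This frame turns with the lid: its x and z are the caddy's when shut. The shut lid reaches 130 mm from here in -x, is 250 mm wide and 68 mm high in +z (walls 4 to 5 mm, hollow below)
- lid_lip (a point): middle of the lid's red pull lip, on its upper face when shut (which looks away from the robot when open). The lip is a flat tab 80 mm wide, 5 mm thick, jutting 35 mm from the foot of the lid's front wall; this point is 18 mm out from that wall, at [-148, 0, 5] mm in the lid_hinge frame. A finger hooked behind it can pull the lid over
- lid_press (a point): point on the flat outside of the lid's top panel, at [-100, 0, 68] mm in the lid_hinge frame: a good place to press it down from above once it is nearly shut (under 0.3 rad); 125 mm above the worktop when shut
- tray: square shallow steel tray, 150 mm by 150 mm, fixed; origin at the centre of its underside, inner floor 4 mm above it, rim 4 mm thick and 12 mm high; it lies to the left or the right of the caddy
- spice_a: spice jar with dark cap and red-and-cream label, 41 mm wide, 105 mm tall, origin at the centre of its underside; stands loosely in a well of the caddy and stays there
- spice_b: spice jar with dark cap and green label, 44 mm wide, 105 mm tall, origin at the centre of its underside; stands loosely in a well of the caddy and stays there
- timer: loose white wind-up kitchen timer, 74 mm wide, 55 mm tall, origin at the centre of its underside; behind the work, to be left alone
Mind the look-alikes: they are no part of the job. Leave any orange or turquoise look-alike of the pepper_mill alone.

How it is judged:
By the outcome, as a careful person would: the job done as asked, in the order asked, and still so for the second after the job is handed in, with the robot touching nothing.
It also fails if it takes over 64 s, if anything falls off the work surface, if the arm or the gripper's body presses on something with over 40 N, if the wrist force passes 120 N, or if a joint passes its speed limit or range.

### The arm

A 6-joint arm with a two-finger parallel gripper is mounted at the origin on a cart in front of the work surface, level with it; the furniture and walls round the work are solid. World frame = base frame: x ahead of the robot, y to its left, z up, the work surface at z = 0. Lengths are in m, angles in degrees, forces in N, time in s.
With the tool pointing down it reaches from about 0.4 to 0.925 m from the base axis. Payload 12.5 kg.
Tool frame: the origin (TCP) lies between the finger pads; the fingertips stand 25 mm ahead of it and the grasp point (between the pads) lies 6 mm ahead of it; z points along the fingers, y is the line along which they close (so a half turn about z gives the same grasp; the last joint's range is limited). The gripper opens to 95 mm and grips with 3 to 60 N. Pads are 20 mm wide; open, the fingers measure 119 mm over their backs; the gripper's body (75 mm by 180 mm) begins 59 mm behind the grasp point.
Start: joints at [-73.774, 28.126, 89.318, -0, 62.55, -6.05], TCP at [0.237, -0.578, 0.24] pointing down, gripper open.
Joint ranges: [-177.58, 177.58], [-47.91, 125.51], [2.72, 160], [-65.01, 245.01], [3.68, 167.84], [-153.87, 153.87]. Speed limits (degrees/s): [127.2, 127.2, 159.86, 180, 180, 180].

### API

Orientations are given as [roll, pitch, yaw] about the fixed x, y, z axes, in that order (R = Rz(yaw) Ry(pitch) Rx(roll)).
In Python, from cell import * gives the robot as it stands.
- The arm moves only by the tool apply_moves, never from a script. Its arguments are lists of equal length, an entry for each row: "linear": the shift along the tool's x, y, z each as a share of 800 mm, from -1 to 1, a list of three; "turn": the turn about the tool's z as a share of 90 degrees, from -1 to 1. A call has 1 to 12 rows; each row shifts and turns the commanded pose from where the row before left it, along the tool's axes as they then stand; what a row does not reach is not made up. A row lasts 1/10 s, in which the tool goes at most 50 mm and 8.59 degrees, less where a joint would pass 70% of its speed; a pose out of reach is approached as far as the arm can. A call with a number of a shift or a turn outside -1 to 1 is refused whole. A call with a gripper value outside its range is refused whole. "grip" is the closure, from 0 (fully open) to 1 (shut), set as the call begins (left out, the last holds). The fingers move at their own pace and stop on an object; "squeeze" is the grip in N (left out, the last holds). Time passes only in rows, so rows that do not move let the fingers close. It gives the time, the measured TCP pose, the force, the opening and the grip force at its end, in the units of the state.
- state(): the state, without advancing time (a new reading comes with each control period).
- capture(name): name is "scene" or "top"; returns a dict with "img" (384x512x3 uint8, red, green, blue), "fx", "fy", "cx", "cy" (pixels), "origin" and "rotation" of the camera in the world. Camera axes: x right, y down, z forward; pixel columns grow to the right and rows downward; lengths in m; the calibration is good to about 2 mm. A picture is of the moment at which its call begins. There is no depth.
- sign_off(): hands the job in; it is judged then, once.
The state is a dict: "time": time; "joint_pos": joint angles; "dq": joint speeds; "joint_efforts": joint torques, N m; "ee_pos": TCP position; "tool_rot": TCP orientation; "wrist_force": force on the tool from outside, world axes, zero at the start; "moment": the same for the moment, N m; "grip_width": finger opening in m; "finger_force": force on a finger pad.
Only numpy, scipy, OpenCV 4.12 (cv2) and the standard library are available. Lean on these libraries where they do the work, as an engineer would, in place of code of your own. Each camera call takes 0.05 s, during which the arm holds its last target. There are 200 camera calls.

## Working session

There is one attempt and no reset: what is moved stays moved. The work goes in short steps, Python scripts to look and compute and a tool call to move; the robot and the scene stay as the last step left them, time stands still between calls to the robot, and variables do not carry over. Pictures are saved under pics/ and viewed, at most 10 in all, crops included, and the job is handed in when it is done.

Besides the shell and the picture viewer there is one more tool, called after "Call:" as name(argument=value, ...), one argument or row to a line, values as JSON. apply_moves: Moves the arm, as the interface text tells. Shift numbers are shares of 800 mm and turn numbers shares of 90 degrees, none past 1 either way. Its arguments: {"type":"object","properties":{"linear":{"type":"array","items":{"type":"array","items":{"type":"number"}}},"turn":{"type":"array","items":{"type":"number"}},"grip":{"type":"number"},"squeeze":{"type":"number"}},"required":["linear","turn"]}

```bash
mkdir -p pics; cat > h.py <<'E'
from cell import *
import numpy as np, cv2
def ray(c,u,v):
    d=np.array(c["rotation"])@np.array([(u-c["cx"])/c["fx"],(v-c["cy"])/c["fy"],1.]); return np.array(c["origin"]),d
def plane(c,u,v,z):
    o,d=ray(c,u,v); return o+d*(z-o[2])/d[2]
def proj(c,p):
    q=np.array(c["rotation"]).T@(np.array(p)-np.array(c["origin"])); return q[0]/q[2]*c["fx"]+c["cx"],q[1]/q[2]*c["fy"]+c["cy"]
E
python3 - <<'E'
from h import *
import pickle
cs={n:capture(n) for n in("scene","top")}
pickle.dump(cs,open("c0.pkl","wb"))
for n,c in cs.items():
    print(n,c["fx"],c["cx"],c["cy"],c["origin"],np.round(c["rotation"],3).tolist())
    cv2.imwrite(f"pics/{n}0.png",cv2.resize(c["img"][...,::-1],(800,600),interpolation=cv2.INTER_CUBIC))
print(state())
E
```

```text
scene 396.6359101490052 257.18130136720924 190.44963596842314 [ 0.89266464 -0.44936885  1.05278445] [-151.532, -0.321, 34.272]
top 369.3585485485877 261.0399371259919 193.72838214880608 [0.46817909 0.02835969 0.94855294] [-171.554, -3.062, -91.206]
{'time': 0.1, 'joint_pos': array([-7.37728132e+01,  2.81600621e+01,  8.93480176e+01,  4.72099682e-04,
        6.25501698e+01, -6.05011035e+00]), 'dq': array([-0.0045308 , -0.08487343, -0.1450231 , -0.06014929, -0.05462545,
       -0.03092364]), 'joint_efforts': array([ 3.62025989e-03, -6.13621902e+01, -2.58604646e+01,  6.94543286e-02,
        4.70086711e-02, -5.25947780e-05]), 'ee_pos': array([ 0.23689918, -0.57814094,  0.23911871]), 'tool_rot': array([-1.79942119e+02, -6.55578386e-03,  2.22770760e+01]), 'wrist_force': array([-0.59872554,  0.59928001, -0.69371265]), 'moment': array([0.00287357, 0.02635073, 0.05886871]), 'finger_force': 0.0, 'grip_width': 0.09539739611215066}
```

Rotation is given as rpy; I'll convert.

```bash
sed -i 's/^import numpy.*/import numpy as np, cv2\nfrom scipy.spatial.transform import Rotation as Ro\ndef RR(c): return Ro.from_euler("xyz",c["rotation"],degrees=True).as_matrix()/; s/np.array(c\["rotation"\])/RR(c)/' h.py; cat h.py
```

```text
from cell import *
import numpy as np, cv2
from scipy.spatial.transform import Rotation as Ro
def RR(c): return Ro.from_euler("xyz",c["rotation"],degrees=True).as_matrix()
def ray(c,u,v):
    d=RR(c)@np.array([(u-c["cx"])/c["fx"],(v-c["cy"])/c["fy"],1.]); return np.array(c["origin"]),d
def plane(c,u,v,z):
    o,d=ray(c,u,v); return o+d*(z-o[2])/d[2]
def proj(c,p):
    q=RR(c).T@(np.array(p)-np.array(c["origin"])); return q[0]/q[2]*c["fx"]+c["cx"],q[1]/q[2]*c["fy"]+c["cy"]
```

View pics/scene0.png

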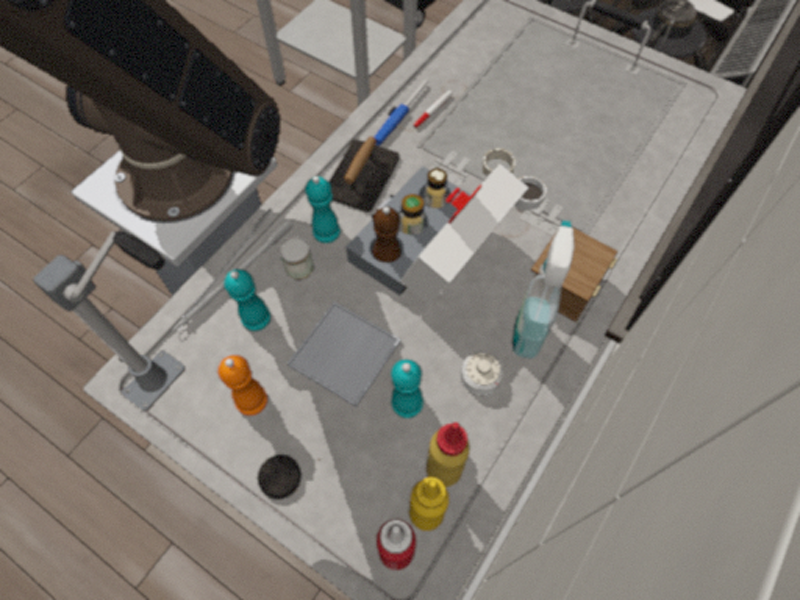

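View pics/top0.png

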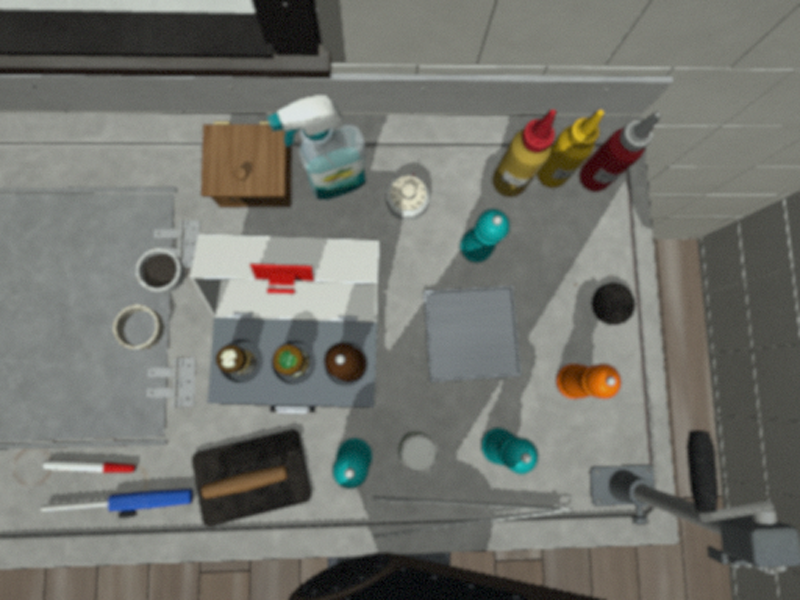

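The scene view shows the brown mill at (387,232) in the well nearest the tray, two jars at (413,212) and (437,187), the tray at (345,353), and the white lid leaning back with its red lip at (460,203). In the top view the mill is at (345,362), the jars at (290,362) and (236,360), the tray at (472,334), and the lip at (282,273).

Candidates in the top view are brown (345,362), orange (590,381), and turquoise (352,463), (510,450), (487,233). Only the brown one fits, because it is wooden and stands in a well. I'll confirm it in a crop while measuring.

```bash
python3 - <<'E'
from h import *
import pickle
cs=pickle.load(open("c0.pkl","rb")); t,s=cs["top"],cs["scene"]
k=1/1.5625
def tri(a,b):
    o1,d1=ray(t,*(np.array(a)*k)); o2,d2=ray(s,*(np.array(b)*k))
    x=np.linalg.lstsq(np.c_[d1,-d2],o2-o1,rcond=None)[0]
    p,q=o1+d1*x[0],o2+d2*x[1]; return np.round((p+q)/2,4),np.round(np.linalg.norm(p-q),4)
print("knob",tri((340,359),(385,210)))
for n,p in dict(nl=(208,405),nr=(375,407),fl=(215,318),fr=(379,320)).items(): print("caddy55",n,plane(t,*(np.array(p)*k),.055).round(4))
for n,p in dict(a=(236,358),b=(289,360)).items(): print("cap",n,plane(t,*(np.array(p)*k),.113).round(4))
tr=[(425,289),(512,287),(519,376),(431,381)]
P=np.array([plane(t,*(np.array(p)*k),.012) for p in tr]); print(P.round(4),P.mean(0).round(4))
P=np.array([plane(s,*(np.array(p)*k),.012) for p in [(336,305),(402,345),(356,404),(290,362)]]); print(P.round(4),P.mean(0).round(4))
print("timer",plane(t,409*k,196*k,.04), "teal far",tri((497,219),(405,368)),"teal near",tri((349,472),(318,183)),"jar",plane(t,418*k,452*k,.06))
print("lip corners",tri((314,267),(468,192)))
print("lid top-edge corners",tri((379,241),(436,279)),tri((196,234),(505,167)))
a=cv2.resize(t["img"][180:275,115:270,::-1],(775,475),interpolation=cv2.INTER_CUBIC); cv2.imwrite("pics/crop.png",a)
E
```

```text
knob (array([0.5069, 0.0757, 0.1735]), np.float64(0.0028))
caddy55 nl [0.4489 0.2813 0.055 ]
caddy55 nr [0.4402 0.0313 0.055 ]
caddy55 fl [0.5802 0.2745 0.055 ]
caddy55 fr [0.5734 0.0234 0.055 ]
cap a [0.5152 0.2276 0.113 ]
cap b [0.5109 0.1529 0.113 ]
[[ 0.6289 -0.0535  0.012 ]
 [ 0.6305 -0.1989  0.012 ]
 [ 0.4833 -0.2034  0.012 ]
 [ 0.4781 -0.0593  0.012 ]] [ 0.5552 -0.1288  0.012 ]
[[ 0.4857 -0.0636  0.012 ]
 [ 0.6356 -0.0613  0.012 ]
 [ 0.6327 -0.1998  0.012 ]
 [ 0.4876 -0.2034  0.012 ]] [ 0.5604 -0.132   0.012 ]
timer [ 0.77896486 -0.02863467  0.04      ] teal far (array([ 0.7004, -0.1463,  0.1651]), np.float64(0.0041)) teal near (array([0.3595, 0.0672, 0.1522]), np.float64(0.0017)) jar [ 0.37235641 -0.03239671  0.06      ]
lip corners (array([0.6253, 0.1114, 0.2659]), np.float64(0.0299))
lid top-edge corners (array([0.6615, 0.0155, 0.1737]), np.float64(0.02)) (array([0.655 , 0.2415, 0.2329]), np.float64(0.0256))
```

View pics/crop.png

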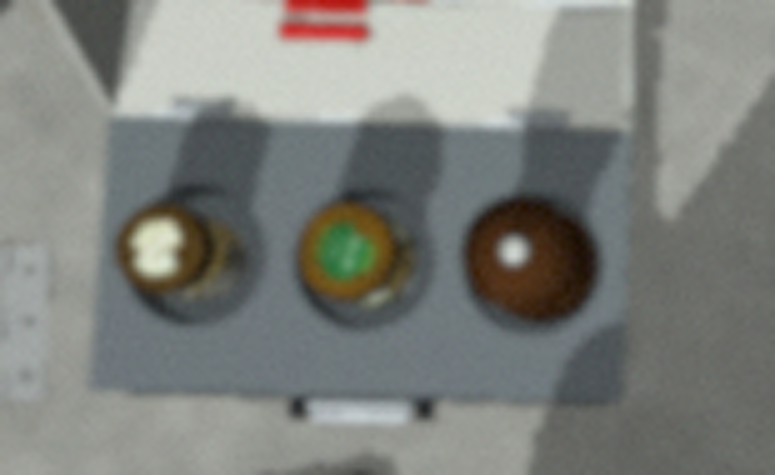

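Crop confirmed: the brown wooden mill with a pale knob sits in the -y well at crop (530,260), and the jars are in the other two wells. Before moving, I'll check the tap-like post near the start pose.

```bash
python3 - <<'E'
from h import *
import pickle
cs=pickle.load(open("c0.pkl","rb")); t,s=cs["top"],cs["scene"]
k=1/1.5625
def tri(a,b):
    o1,d1=ray(t,*(np.array(a)*k)); o2,d2=ray(s,*(np.array(b)*k))
    x=np.linalg.lstsq(np.c_[d1,-d2],o2-o1,rcond=None)[0]
    p,q=o1+d1*x[0],o2+d2*x[1]; return np.round((p+q)/2,4),np.round(np.linalg.norm(p-q),4)
p=state()["ee_pos"]
print([np.array(proj(c,p))/k for c in(t,s)])
print("post head",tri((755,545),(65,283)),"post base",plane(t,620*k,485*k,0),"arm end",tri((700,435),(140,250)))
h=[plane(t,*(np.array(q)*k),.057) for q in((217,316),(379,319))]; print(h)
for a in(1.8,1.9,2.0):
    H=np.array([.5765,.150,.057]);ca,sa=np.cos(a),np.sin(a);y=np.radians(-2)
    o=[a]
    for x,yy,z in((-148,0,5),(-166,-40,5),(-166,40,0),(-130,-125,68),(-130,125,0)):
        lx=(x*ca+z*sa)/1e3; lz=(-x*sa+z*ca)/1e3; 
        P=H+np.array([lx*np.cos(y)-yy/1e3*np.sin(y),lx*np.sin(y)+yy/1e3*np.cos(y),lz])
        o+= [P.round(3).tolist(),(np.array(proj(t,P))/k).round().tolist(),(np.array(proj(s,P))/k).round().tolist()]
    print(o)
E
```

```text
[array([879.21983406, 570.24393466]), array([-56.16476428, 412.35596378])]
post head (array([ 0.2993, -0.3612,  0.34  ]), np.float64(0.0002)) post base [ 0.30508563 -0.36320414  0.        ] arm end (array([ 0.4105, -0.2815,  0.4129]), np.float64(0.0225))
[array([0.58297573, 0.27102939, 0.057     ]), array([0.57472148, 0.02334565, 0.057     ])]
[1.8, [0.615, 0.149, 0.2], [283.0, 277.0], [462.0, 201.0], [0.618, 0.109, 0.218], [312.0, 272.0], [451.0, 211.0], [0.616, 0.189, 0.219], [249.0, 274.0], [475.0, 179.0], [0.668, 0.022, 0.168], [380.0, 243.0], [447.0, 278.0], [0.61, 0.274, 0.184], [189.0, 284.0], [495.0, 160.0]]
[1.9, [0.629, 0.148, 0.195], [284.0, 267.0], [468.0, 207.0], [0.633, 0.108, 0.212], [313.0, 261.0], [459.0, 218.0], [0.632, 0.188, 0.214], [250.0, 262.0], [483.0, 185.0], [0.678, 0.021, 0.158], [380.0, 237.0], [452.0, 285.0], [0.623, 0.273, 0.18], [191.0, 275.0], [501.0, 164.0]]
[2.0, [0.643, 0.148, 0.189], [285.0, 258.0], [475.0, 213.0], [0.649, 0.107, 0.206], [314.0, 250.0], [466.0, 225.0], [0.647, 0.188, 0.208], [252.0, 252.0], [490.0, 192.0], [0.688, 0.021, 0.147], [380.0, 233.0], [456.0, 291.0], [0.635, 0.273, 0.175], [192.0, 267.0], [506.0, 169.0]]
```

Call:
apply_moves(
  linear=[
    [0,0,-0.05],
    [0,0,-0.05],
    [0,0,-0.05],
    [0,0,-0.05],
    [0,0,-0.05],
    [0,0,-0.05],
    [0,0,-0.05],
    [0,0,-0.05],
    [0,0,-0.05],
    [0,0,0],
  ],
  turn=[0.0825,0.0825,0.0825,0,0,0,0,0,0,0],
  grip=0,
)

```text
time: 1.1
ee_pos: [0.2369, -0.578, 0.6046]
tool_rot: [179.6, -0.1, 0.0]
wrist_force: [-0.4, -0.2, -0.4]
grip_width: 0.0953
finger_force: 0.0
```

Call:
apply_moves(
  linear=[
    [0.0415,-0.0318,0],
    [0.0415,-0.0318,0],
    [0.0415,-0.0318,0],
    [0.0415,-0.0318,0],
    [0.0415,-0.0318,0],
    [0.0415,-0.0318,0],
    [0.0415,-0.0318,0],
  ],
  turn=[0,0,0,0,0,0,0],
)

```text
time: 1.8
ee_pos: [0.4706, -0.399, 0.5988]
tool_rot: [-179.9, 0.1, -0.0]
wrist_force: [-0.5, -1.3, 0.0]
grip_width: 0.0955
finger_force: 0.0
```

Call:
apply_moves(
  linear=[
    [0.004,-0.05,0],
    [0.004,-0.05,0],
    [0.004,-0.05,0],
    [0.004,-0.05,0],
    [0.004,-0.05,0],
    [0.004,-0.05,0],
    [0.004,-0.05,0],
    [0.004,-0.05,0],
    [0.004,-0.05,0],
    [0.004,-0.05,0],
    [0.004,-0.05,0],
    [0,0,0],
  ],
  turn=[0,0,0,0,0,0,0,0,0,0,0,0],
)

```text
time: 3.0
ee_pos: [0.5044, 0.0433, 0.5988]
tool_rot: [-180.0, 0.1, 0.3]
wrist_force: [-0.4, 0.2, 0.1]
grip_width: 0.0952
finger_force: 0.0
```

Call:
apply_moves(
  linear=[
    [0.004,-0.039,-0.0],
    [0,0,0.05],
    [0,0,0.05],
    [0,0,0.05],
    [0,0,0.05],
    [0,0,0.05],
    [0,0,0.05],
    [0,0,0.05],
    [0,0,0.05],
    [0,0,0.05],
    [0,0,0],
  ],
  turn=[0,0,0,0,0,0,0,0,0,0,0],
)

```text
time: 4.1
ee_pos: [0.5055, 0.0703, 0.2353]
tool_rot: [180.0, 0.5, -0.0]
wrist_force: [-0.1, -0.2, 0.9]
grip_width: 0.0947
finger_force: 0.0
```

```bash
python3 - <<'E'
from h import *
import pickle
t,s=capture("top"),capture("scene"); e=state()["ee_pos"]; print(e)
a=t["img"][150:280,110:280,::-1]; b=s["img"][80:210,190:360,::-1]
cv2.imwrite("pics/v1.png",cv2.resize(np.hstack([a,b]),(800,306),interpolation=cv2.INTER_CUBIC))
E
```

```text
[0.50786076 0.0705468  0.2400468 ]
```

View pics/v1.png

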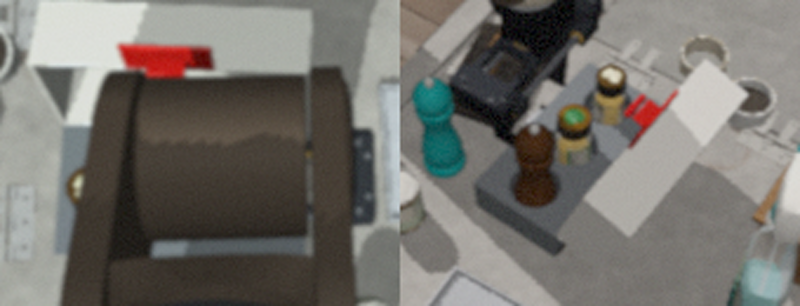

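The scene view shows the mill knob at crop (535,130), with the gripper's dark parts above and left of it. I'll check where the TCP and fingertips should project.

```bash
python3 - <<'E'
from h import *
s=capture("scene"); e=state()["ee_pos"]; print(e, state()["joint_pos"])
for d in((0,0,0),(0,.055,-.025),(0,-.055,-.025),(0,.055,.05),(0,-.055,.05),(0,0,.06),(-.04,-.09,.06),(-.04,.09,.06)):
    u=np.array(proj(s,e+np.array(d))); print(d,((u-[190,80])*2.353+[400,0]).round())
im=s["img"][30:170,200:340,::-1]; 
for d in((0,.055,-.025),(0,-.055,-.025),(0,0,-.025)):
    pass
cv2.imwrite("pics/v2.png",cv2.resize(im,(600,600),interpolation=cv2.INTER_CUBIC))
E
```

```text
[0.50836272 0.07064562 0.24105792] [ 5.38668996e-01  1.89473908e+01  1.04731630e+02 -1.02817268e-02
  5.62386797e+01  9.05559408e+01]
(0, 0, 0) [531.  94.]
(0, 0.055, -0.025) [559.  77.]
(0, -0.055, -0.025) [503. 142.]
(0, 0.055, 0.05) [560.  31.]
(0, -0.055, 0.05) [499.  99.]
(0, 0, 0.06) [530.  58.]
(-0.04, -0.09, 0.06) [447.  97.]
(-0.04, 0.09, 0.06) [548. -11.]
```

View pics/v2.png

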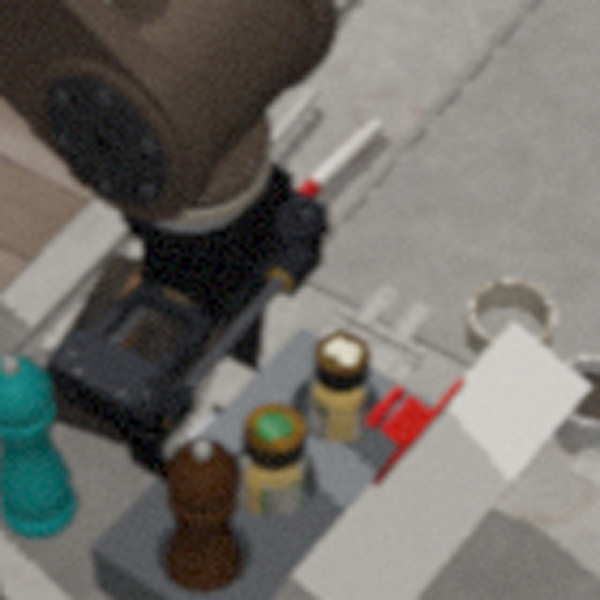

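The fingertips at (150,470) and (245,355) match their projections, so the gripper is above the mill. Descending and gripping.

Call:
apply_moves(
  linear=[
    [0,-0.005,0.02],
    [0,0,0.02],
    [0,0,0.02],
    [0,0,0.02],
    [0,0,0.018],
    [0,0,0.009],
    [0,0,0],
    [0,0,0],
  ],
  turn=[0,0,0,0,0,0,0,0],
)

```text
time: 5.05
ee_pos: [0.5083, 0.0749, 0.1552]
tool_rot: [180.0, -0.1, 0.0]
wrist_force: [0.5, -0.7, 0.4]
grip_width: 0.0949
finger_force: 0.0
```

Call:
apply_moves(
  linear=[
    [0,0,0],
    [0,0,0],
    [0,0,0],
    [0,0,0],
    [0,0,0],
    [0,0,0],
    [0,0,0],
    [0,0,0],
  ],
  turn=[0,0,0,0,0,0,0,0],
  grip=1,
  squeeze=20,
)

```text
time: 5.85
ee_pos: [0.5078, 0.075, 0.154]
tool_rot: [-180.0, -0.0, -0.0]
wrist_force: [-0.0, 0.6, -0.7]
grip_width: 0.0477
finger_force: 20.0
```

Call:
apply_moves(
  linear=[
    [0,0,-0.006],
    [0,0,-0.012],
    [0,0,-0.02],
    [0,0,-0.025],
    [0,0,-0.025],
    [0,0,-0.02],
    [0,0,-0.01],
    [0,0,0],
  ],
  turn=[0,0,0,0,0,0,0,0],
)

```text
time: 6.65
ee_pos: [0.508, 0.0749, 0.2496]
tool_rot: [180.0, -0.1, 0.0]
wrist_force: [-0.5, 1.0, -2.8]
grip_width: 0.0479
finger_force: 20.0
```

Call:
apply_moves(
  linear=[
    [0.003,0.01,0],
    [0.005,0.02,0],
    [0.008,0.03,0],
    [0.008,0.035,0],
    [0.008,0.035,0],
    [0.008,0.035,0],
    [0.008,0.035,0],
    [0.008,0.03,0],
    [0.005,0.02,0],
    [0.002,0.006,0],
    [0,0,0],
    [0,0,0],
  ],
  turn=[0,0,0,0,0,0,0,0,0,0,0,0],
)

```text
time: 7.85
ee_pos: [0.5579, -0.1291, 0.2482]
tool_rot: [-180.0, 0.0, 0.0]
wrist_force: [1.9, 0.5, -1.7]
grip_width: 0.0477
finger_force: 20.0
```

Call:
apply_moves(
  linear=[
    [0,0,0.01],
    [0,0,0.02],
    [0,0,0.025],
    [0,0,0.025],
    [0,0,0.015],
    [0,0,0.01],
    [0,0,0.005],
    [0,0,0.004],
    [0,0,0],
    [0,0,0],
  ],
  turn=[0,0,0,0,0,0,0,0,0,0],
)

```text
time: 8.85
ee_pos: [0.5583, -0.13, 0.1577]
tool_rot: [180.0, -0.0, 0.0]
wrist_force: [0.2, 0.3, -1.6]
grip_width: 0.0477
finger_force: 20.0
```

Call:
apply_moves(
  linear=[
    [0,0,0.002],
    [0,0,0.002],
    [0,0,0.002],
    [0,0,0],
    [0,0,0],
  ],
  turn=[0,0,0,0,0],
)

```text
time: 9.35
ee_pos: [0.5581, -0.1299, 0.1524]
tool_rot: [180.0, 0.0, 0.0]
wrist_force: [-0.2, 0.1, -2.1]
grip_width: 0.0478
finger_force: 20.0
```

Call:
apply_moves(
  linear=[
    [0,0,0.0015],
    [0,0,0.0015],
    [0,0,0.001],
    [0,0,0],
    [0,0,0],
  ],
  turn=[0,0,0,0,0],
)

```text
time: 9.85
ee_pos: [0.5585, -0.1299, 0.15]
tool_rot: [180.0, -0.1, 0.0]
wrist_force: [-1.0, 1.6, 6.3]
grip_width: 0.048
finger_force: 20.0
```

Contact made with the tray floor. Releasing and rising.

Call:
apply_moves(
  linear=[
    [0,0,0],
    [0,0,0],
    [0,0,0],
    [0,0,0],
    [0,0,0],
    [0,0,0],
    [0,0,0],
    [0,0,0],
  ],
  turn=[0,0,0,0,0,0,0,0],
  grip=0,
)

```text
time: 10.65
ee_pos: [0.5581, -0.1299, 0.1492]
tool_rot: [180.0, 0.0, 0.0]
wrist_force: [0.5, 0.1, 0.3]
grip_width: 0.0947
finger_force: 0.0
```

Call:
apply_moves(
  linear=[
    [0,0,-0.01],
    [0,0,-0.02],
    [0,0,-0.04],
    [0,0,-0.05],
    [0,0,-0.05],
    [0,0,-0.05],
    [0,0,-0.05],
    [0,0,0],
  ],
  turn=[0,0,0,0,0,0,0,0],
)

```text
time: 11.45
ee_pos: [0.559, -0.1301, 0.3713]
tool_rot: [179.8, -0.5, 0.0]
wrist_force: [0.6, -0.7, -0.4]
grip_width: 0.0951
finger_force: 0.0
```

```bash
python3 - <<'E'
from h import *
import pickle
s=capture("scene"); t=capture("top"); e=state(); print(e["ee_pos"])
pickle.dump((s,t),open("c3.pkl","wb"))
a=s["img"][90:290,160:360,::-1]; cv2.imwrite("pics/v3.png",cv2.resize(a,(600,600),interpolation=cv2.INTER_CUBIC))
# lid angle fit from red lip outline, scene view
hsv=cv2.cvtColor(s["img"],cv2.COLOR_RGB2HSV)
m=(((hsv[...,0]<6)|(hsv[...,0]>174))&(hsv[...,1]>170)&(hsv[...,2]>60)).astype(np.uint8)
m[:90]=0;m[160:]=0
n,l,st,c=cv2.connectedComponentsWithStats(m); print(st[1:],c[1:])
E
```

```text
[ 0.55796457 -0.12978997  0.36620004]
[[286 121   8   8  22]
 [290 123  12  15  73]] [[288.90909091 124.86363636]
 [294.73972603 128.75342466]]
```

View pics/v3.png

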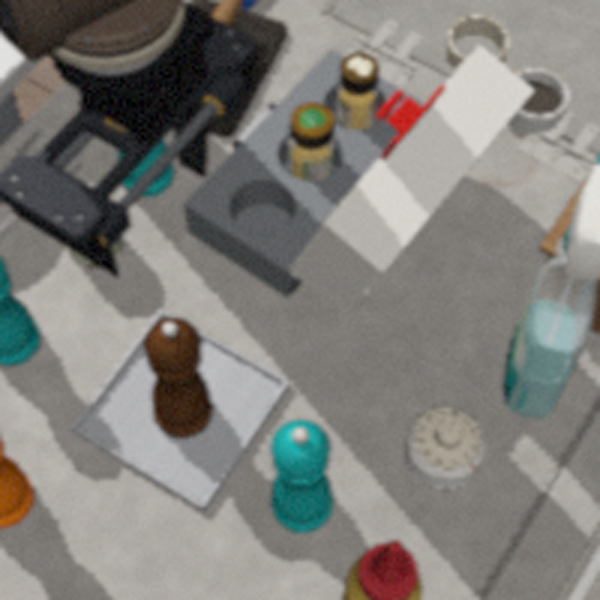

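The mill stands upright in the middle of the tray at crop (180,385), both jars are still in their wells, and the lid leans back with its lip at (405,115), at about 1.87 rad. Next I'll close the fingers, go behind the lip, and plan the arc.

Call:
apply_moves(
  linear=[
    [0.0152,-0.0431,-0.01],
    [0.0152,-0.0431,0],
    [0.0152,-0.0431,0],
    [0.0152,-0.0431,0],
    [0.0152,-0.0431,0],
    [0.0152,-0.0431,0],
    [0.0152,-0.0431,0],
    [0.0152,-0.0431,0],
    [0,0,0.03],
    [0,0,0.03],
    [0,0,0.02],
    [0,0,0],
  ],
  turn=[0,0,0,0,0,0,0,0,0,0,0,0],
  grip=1,
)

```text
time: 12.75
ee_pos: [0.6544, 0.1459, 0.3055]
tool_rot: [180.0, 0.4, 0.0]
wrist_force: [-0.7, 0.3, 0.2]
grip_width: 0.0049
finger_force: 0.0
```

```bash
cat > path.py <<'E'
from h import *
def tcp(a,H=(.577,.149,.057)):
    d=.012+.015*max(np.cos(a),0); x,z=-(.130+d),.005
    lx=x*np.cos(a)+z*np.sin(a); lz=-x*np.sin(a)+z*np.cos(a)
    return np.array([H[0]+lx+.010, H[1]-.035*(lx+.01), H[2]+lz+.025])
if __name__=="__main__":
    e=state()["ee_pos"]; print(e.round(4))
    A=np.r_[1.85,1.7:0.05:-.1]; p=None
    for a in A:
        q=tcp(a); print(round(a,2),q.round(3), None if p is None else (np.array([1,-1,-1])*(q-p)/.8).round(4)); p=q
E
python3 path.py
python3 - <<'E'
from h import *
s=capture("scene");cv2.imwrite("pics/v4.png",cv2.resize(s["img"][50:190,210:350,::-1],(600,600),interpolation=cv2.INTER_CUBIC))
E
```

```text
[0.6544 0.1459 0.3055]
1.85 [0.631 0.147 0.217] None
1.7 [0.61  0.148 0.222] [-0.0259 -0.0009 -0.0063]
1.6 [0.596 0.148 0.224] [-0.0176 -0.0006 -0.002 ]
1.5 [0.582 0.149 0.225] [-0.0178 -0.0006 -0.0016]
1.4 [0.567 0.149 0.225] [-0.0181 -0.0006 -0.0003]
1.3 [0.553 0.15  0.224] [-0.0182 -0.0006  0.0016]
1.2 [0.538 0.15  0.221] [-0.0182 -0.0006  0.0035]
1.1 [0.524 0.151 0.217] [-0.0178 -0.0006  0.0054]
1.0 [0.51  0.151 0.211] [-0.0173 -0.0006  0.0073]
0.9 [0.497 0.152 0.204] [-0.0166 -0.0006  0.0092]
0.8 [0.484 0.152 0.195] [-0.0156 -0.0005  0.011 ]
0.7 [0.473 0.153 0.185] [-0.0144 -0.0005  0.0127]
0.6 [0.462 0.153 0.173] [-0.013  -0.0005  0.0142]
0.5 [0.453 0.153 0.161] [-0.0115 -0.0004  0.0156]
0.4 [0.445 0.154 0.147] [-0.0097 -0.0003  0.0169]
0.3 [0.439 0.154 0.133] [-0.0079 -0.0003  0.0179]
0.2 [0.434 0.154 0.118] [-0.0059 -0.0002  0.0187]
0.1 [0.431 0.154 0.103] [-0.0038 -0.0001  0.0192]
```

View pics/v4.png

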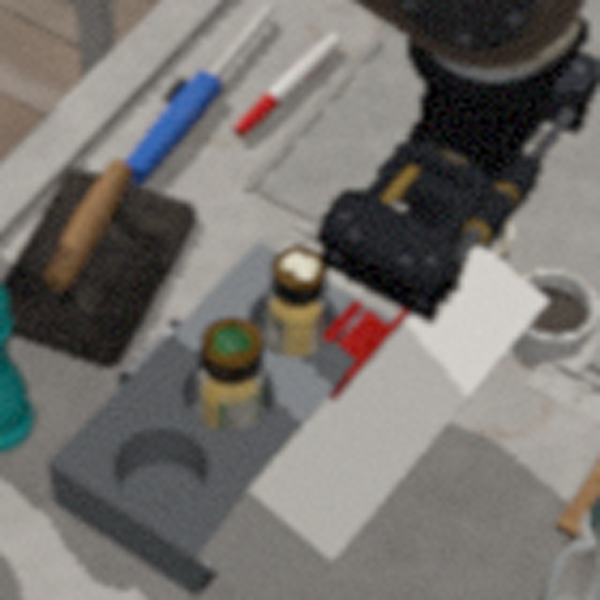

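The scene view shows the closed fingertips at (425,310), above and just behind the red lip at (365,345). Lowering behind the lip.

Call:
apply_moves(
  linear=[
    [0,0,0.03],
    [0,0,0.03],
    [0,0,0.025],
    [0,0,0.015],
    [0,0,0.008],
    [0,0,0],
    [0,0,0],
  ],
  turn=[0,0,0,0,0,0,0],
)

```text
time: 13.5
ee_pos: [0.6558, 0.146, 0.2238]
tool_rot: [-180.0, -0.1, 0.0]
wrist_force: [-1.3, 0.9, 0.3]
grip_width: 0.0006
finger_force: 0.0
```

Call:
apply_moves(
  linear=[
    [0,0,0.008],
    [-0.01,0,0],
    [-0.01,0,0],
    [-0.01,0,0],
    [-0.013,-0.0005,-0.003],
    [-0.013,-0.0005,-0.0033],
    [-0.0088,-0.0003,-0.001],
    [-0.0088,-0.0003,-0.001],
    [-0.0089,-0.0003,-0.0008],
    [-0.0089,-0.0003,-0.0008],
    [0,0,0],
    [0,0,0],
  ],
  turn=[0,0,0,0,0,0,0,0,0,0,0,0],
)

```text
time: 14.7
ee_pos: [0.5822, 0.1477, 0.2244]
tool_rot: [180.0, 0.0, 0.0]
wrist_force: [-0.3, -0.3, -0.6]
grip_width: 0.0005
finger_force: 0.0
```

```bash
python3 - <<'E'
from h import *
s=capture("scene");cv2.imwrite("pics/v5.png",cv2.resize(s["img"][50:190,210:350,::-1],(600,600),interpolation=cv2.INTER_CUBIC))
e=state();print(e["ee_pos"],e["wrist_force"])
E
```

```text
[0.58234039 0.14771105 0.22432516] [-0.36772617 -1.19487342 -0.77081836]
```

View pics/v5.png

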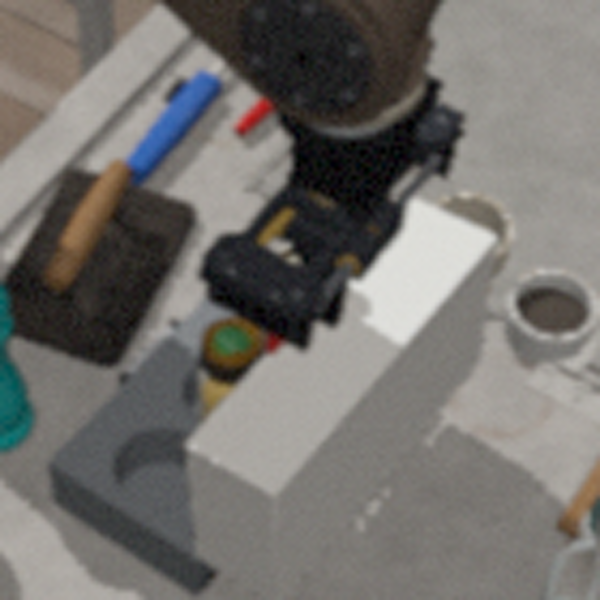

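The lid is now about vertical: its front wall is the bright strip at (340,370), and the fingers are hooked behind the lip. Continuing the arc.

Call:
apply_moves(
  linear=[
    [-0.009,-0.0003,-0.0001],
    [-0.009,-0.0003,-0.0001],
    [-0.0091,-0.0003,0.0008],
    [-0.0091,-0.0003,0.0008],
    [-0.0091,-0.0003,0.0017],
    [-0.0091,-0.0003,0.0018],
    [-0.0089,-0.0003,0.0027],
    [-0.0089,-0.0003,0.0027],
    [-0.0086,-0.0003,0.0036],
    [-0.0087,-0.0003,0.0037],
    [-0.0083,-0.0003,0.0046],
    [-0.0083,-0.0003,0.0046],
  ],
  turn=[0,0,0,0,0,0,0,0,0,0,0,0],
)

```text
time: 15.95
ee_pos: [0.4968, 0.1506, 0.2026]
tool_rot: [180.0, 0.0, 0.0]
wrist_force: [2.8, -0.2, 0.6]
grip_width: 0.0003
finger_force: 0.4
```

Call:
apply_moves(
  linear=[
    [-0.0078,-0.0003,0.0055],
    [-0.0078,-0.0003,0.0055],
    [-0.0072,-0.0003,0.0063],
    [-0.0072,-0.0003,0.0064],
    [-0.0065,-0.0003,0.0071],
    [-0.0065,-0.0003,0.0071],
    [-0.0057,-0.0002,0.0078],
    [-0.0058,-0.0002,0.0078],
    [-0.0048,-0.0001,0.0084],
    [-0.0049,-0.0001,0.0085],
    [-0.0039,0,0.0089],
    [-0.004,0,0.009],
  ],
  turn=[0,0,0,0,0,0,0,0,0,0,0,0],
)

```text
time: 17.15
ee_pos: [0.4395, 0.1525, 0.1316]
tool_rot: [180.0, 0.0, 0.0]
wrist_force: [0.7, 0.7, 0.0]
grip_width: 0.0004
finger_force: 0.2
```

Call:
apply_moves(
  linear=[
    [-0.003,0,0.0093],
    [-0.003,0,0.0094],
    [-0.0019,0,0.0096],
    [-0.0019,0,0.0096],
    [0,0,0],
    [0,0,0],
  ],
  turn=[0,0,0,0,0,0],
)

```text
time: 17.75
ee_pos: [0.4319, 0.1525, 0.1018]
tool_rot: [180.0, 0.0, -0.0]
wrist_force: [0.1, -0.1, 0.3]
grip_width: 0.0005
finger_force: 0.0
```

```bash
python3 - <<'E'
from h import *
s=capture("scene");cv2.imwrite("pics/v6.png",cv2.resize(s["img"][50:190,210:350,::-1],(600,600),interpolation=cv2.INTER_CUBIC))
e=state();print(e["ee_pos"],e["wrist_force"])
E
```

```text
[0.43204218 0.15251559 0.10199794] [-0.02260251 -0.08783444 -0.18186642]
```

View pics/v6.png

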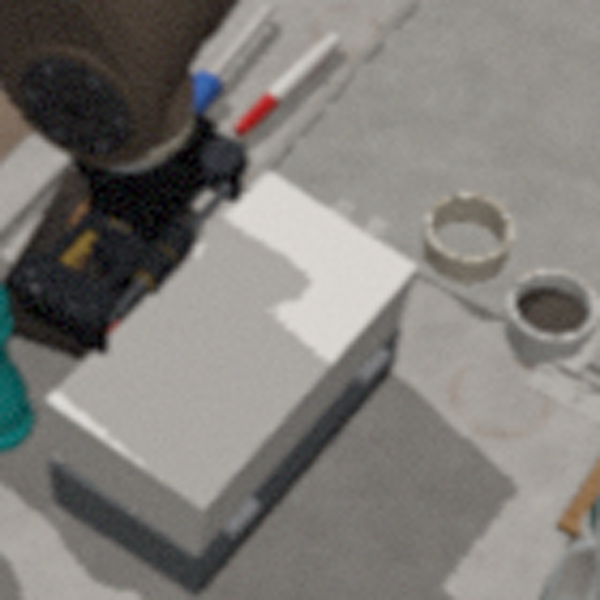

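The lid is down, resting nearly shut over the caddy; its top panel centre is at (230,350). Moving to press at lid_press.

Call:
apply_moves(
  linear=[
    [0,0,-0.025],
    [0,0,-0.04],
    [0,0,-0.04],
    [0.02,0,-0.005],
    [0.025,0,0],
    [0.011,0,0],
    [0,0,0.015],
    [0,0,0.013],
    [0,0,0],
    [0,0,0],
  ],
  turn=[0,0,0,0,0,0,0,0,0,0],
)

```text
time: 18.8
ee_pos: [0.476, 0.1525, 0.167]
tool_rot: [180.0, 0.1, 0.0]
wrist_force: [0.1, -0.6, -0.1]
grip_width: 0.0007
finger_force: 0.0
```

Call:
apply_moves(
  linear=[
    [0,0,0.003],
    [0,0,0.003],
    [0,0,0.003],
    [0,0,0],
    [0,0,0],
  ],
  turn=[0,0,0,0,0],
)

```text
time: 19.3
ee_pos: [0.4767, 0.1525, 0.1603]
tool_rot: [180.0, 0.0, -0.0]
wrist_force: [0.2, 0.1, 0.5]
grip_width: 0.0006
finger_force: 0.0
```

Call:
apply_moves(
  linear=[
    [0,0,0.002],
    [0,0,0.002],
    [0,0,0.002],
    [0,0,0],
    [0,0,0],
  ],
  turn=[0,0,0,0,0],
)

```text
time: 19.8
ee_pos: [0.4762, 0.1525, 0.1556]
tool_rot: [180.0, 0.0, 0.0]
wrist_force: [-2.4, -0.7, 3.9]
grip_width: 0.0005
finger_force: 1.7
```

Call:
apply_moves(
  linear=[
    [0,0,0.0015],
    [0,0,0.0015],
    [0,0,0.001],
    [0,0,0],
    [0,0,0],
  ],
  turn=[0,0,0,0,0],
)

```text
time: 20.3
ee_pos: [0.477, 0.1525, 0.1522]
tool_rot: [180.0, -0.0, -0.0]
wrist_force: [0.6, 0.0, 0.4]
grip_width: 0.0003
finger_force: 0.0
```

Call:
apply_moves(
  linear=[
    [0,0,0.0015],
    [0,0,0.001],
    [0,0,0.001],
    [0,0,0],
    [0,0,0],
  ],
  turn=[0,0,0,0,0],
)

```text
time: 20.8
ee_pos: [0.4768, 0.1525, 0.1502]
tool_rot: [180.0, -0.0, 0.0]
wrist_force: [-3.3, -0.6, 10.6]
grip_width: 0.0003
finger_force: 5.3
```

Call:
apply_moves(
  linear=[
    [0,0,0.001],
    [0,0,0.0005],
    [0,0,0],
    [0,0,0],
  ],
  turn=[0,0,0,0],
)

```text
time: 21.2
ee_pos: [0.4768, 0.1525, 0.15]
tool_rot: [-180.0, -0.1, 0.0]
wrist_force: [-7.8, -1.7, 24.5]
grip_width: 0.0005
finger_force: 12.5
```

Call:
apply_moves(
  linear=[
    [0,0,-0.005],
    [0,0,-0.02],
    [0,0,-0.04],
    [0,0,-0.05],
    [0,0,-0.05],
    [0,0,-0.05],
    [-0.02,0,-0.05],
    [-0.02,0,-0.05],
    [0,0,0],
    [0,0,0],
  ],
  turn=[0,0,0,0,0,0,0,0,0,0],
)

```text
time: 22.2
ee_pos: [0.4446, 0.1526, 0.4006]
tool_rot: [-180.0, -0.1, 0.0]
wrist_force: [-0.1, 0.8, -1.0]
grip_width: 0.0005
finger_force: 0.0
```

```bash
python3 - <<'E'
from h import *
s=capture("scene");cv2.imwrite("pics/v7.png",cv2.resize(s["img"][60:260,160:360,::-1],(600,600),interpolation=cv2.INTER_CUBIC))
e=state();print(e["ee_pos"],e["wrist_force"])
H=np.array([.577,.149,.057])
for a in(0,.08):
  for x,y,z in((-130,-125,68),(-130,-125,0)):
    lx=(x*np.cos(a)+z*np.sin(a))/1e3; lz=(-x*np.sin(a)+z*np.cos(a))/1e3; c,d=np.cos(-.035),np.sin(-.035)
    u=np.array(proj(s,H+[lx*c-y/1e3*d,lx*d+y/1e3*c,lz])); print(a,z,((u-[160,60])*3).round(1))
E
```

```text
[0.44458836 0.15248247 0.39957099] [0.7219619  0.18489871 0.24783925]
0 68 [177.4 255.8]
0 0 [182.8 295.3]
0.08 68 [181.4 252.6]
0.08 0 [182.3 289.7]
```

View pics/v7.png

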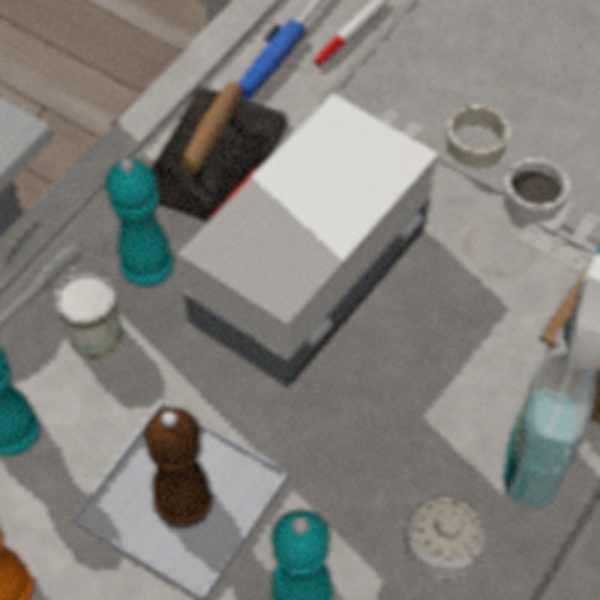

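The lid is fully shut: its lower edge meets the caddy at (190,297), which matches the 0 rad projection. The mill stands upright in the tray at (180,470), and the timer and the other things are undisturbed. Handing in.

```bash
python3 -c "
from cell import *
print(sign_off())"
```

```text
the job is handed in; nothing more can be done
None
```

The mill stands upright in the tray and the caddy lid is snapped shut; the job was handed in at about 22 s, with the jars left in their wells and the timer and other things undisturbed.

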